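Close a tin in the bench lid press

ROBOT

A 7-joint arm with a two-finger parallel gripper is mounted at the origin on a cart in front of the work surface, level with it; the furniture and walls round the work are solid. World frame = base frame: x ahead of the robot, y to its left, z up, the work surface at z = 0. Lengths are in m, angles in rad, forces in N, time in s.
With the tool pointing down it reaches from about 0.35 to 0.9 m from the base axis. Payload 8.1 kg.
Tool frame: the origin (TCP) lies midway between the tips of the shut fingers; the grasp point (between the pads) lies arm.tcp_to_grasp behind it (arm.tcp_to_grasp is the distance from the TCP to the grasp point, in m); z points along the fingers, y is the line along which they close (so a half turn about z gives the same grasp; the last joint's range is limited). The gripper opens to 92 mm and grips with 3 to 60 N. Pads are 19 mm wide; open, the fingers measure 130 mm over their backs; the gripper's body (75 mm by 190 mm) begins 47 mm behind the grasp point.
Start: joints at [-1.349, 0.434, 0.025, 1.573, -0.012, 1.134, -0.075], TCP at [0.199, 0.592, 0.227] pointing down, gripper open.
Joint ranges: [-2.62, 2.62], [-0.44, 2.09], [-1.27, 1.32], [0.08, 2.57], [-1.32, 4.46], [0.12, 2], [-2.74, 2.74]. Speed limits (rad/s): [2.22, 2.22, 3.01, 3.01, 3.14, 3.14, 3.14].

INTERFACE

Orientations are given as a rotation vector (axis times angle).
In Python, from cell import observe, get_image, arm gives the robot as it stands. The module is installed in compiled form; this text tells all that it offers.
- The arm moves only by the tool drive_tool, never from a script. Its argument "steps" is a list of rows, each a list of 5 numbers: the closure, from 0 (fully open) to 1 (shut), then the shift along the world's x, y, z in mm, then the turn about the world's z in rad. In form: [[hand, x, y, z, roll], ...]. A call has 1 to 20 rows; each row shifts and turns the commanded pose from where the row before left it; what a row does not reach is not made up. A row lasts 1/12 s, in which the tool goes at most 41.7 mm and 7.16 degrees, less where a joint would pass 70% of its speed; a pose out of reach is approached as far as the arm can. A call with a gripper value outside its range is refused whole. The fingers move at their own pace and stop on an object; "grip_force" is the grip in N (left out, the last holds). Time passes only in rows, so rows that do not move let the fingers close. It gives the time, the measured TCP pose, the force, the opening and the grip force at its end, in the units of the state.
- observe(): the state, without advancing time (a new reading comes with each control period).
- get_image(name): name is "side" or "top" or "wrist"; returns a dict with "image" (480x640x3 uint8, red, green, blue), "vfov" (degrees; the focal length in pixels is half the picture's height over the tangent of half this angle, whatever the lens; pixels are square), "cx", "cy" (the principal point, pixels), "k1" (the pictures are not rectified: a ray, as slopes to the right and down, at radius r is drawn at 1 + k1 r^2 times it, then the intrinsics apply), "xyz" and "attitude" of the camera in the world. Camera axes: x right, y down, z forward; pixel columns grow to the right and rows downward; lengths in m; the calibration is good to about 2 mm. A picture is of the moment at which its call begins. There is no depth.
- arm.sign_off(): hands the job in; it is judged then, once.
The state is a dict: "clock": time; "joints": joint angles; "dq": joint speeds; "joint_efforts": joint torques, N m; "position": TCP position; "ee_rot": TCP orientation; "force": force on the tool from outside, world axes, zero at the start; "ft_torque": the same for the moment, N m; "width": opening from 0.0 (shut) to 1.0 (fully open); "gripper_force": force on a finger pad.
Only numpy, scipy, OpenCV 4.12 (cv2) and the standard library are available. Lean on these libraries where they do the work, as an engineer would, in place of code of your own. Each camera call takes 0.05 s, during which the arm holds its last target. There are 200 camera calls.

TASK

The lid of the small plain tin is only half on and too tight for fingers. Stand the tin upright in the middle of the lid press's round steel platen without dropping or tipping it and let go; then bring the press's lever down so that its rubber pad pushes the lid fully home. Leave the closed tin standing on the platen (the lever may stay down) and do not shift the glass jar, the spray can or the flat red grease tin.

Things in the scene. Friction and masses are not known exactly. Their poses are not given: they have to be found in the camera images.
- tin: Small plain bare-metal cylindrical tin, loose, upright on the bench: diameter 58 mm (60 at the rolled rim), 66 mm tall without its lid, 0.14 to 0.28 kg. Origin: centre of its underside; z up along its axis. Take it round the body, from above; the lid is narrower than the body. Not the flat red tin, nor the taller glass jar.
- tin_lid (a joint): The tin's metal press-in lid: a 51 mm disc, dished in the middle, rim 3 mm thick. Value: how far it stands proud, in m: 0.004 to 0.006 at the start, 0 when fully home (its rim down on the tin's rim). It slides down under about 18 N and stays where it is left. Lid top = 69 mm + this value above the tin's origin, along its axis.
- press: Bench lid press, fixed: dark grey-green cast base 200 mm (its x) by 116 mm (its y), 14 mm thick, with a round steel platen at the front and two cheeks at the back, up to 130 mm high, that carry the lever. Origin: centre of the base's underside, on the bench; its x axis points to the back of the press, z up. Its front faces roughly to the robot.
- press_platen (a point): Centre of the flat top of the steel platen, where the tin shall stand: diameter 84 mm, 20 mm above the bench, no rim; 35 mm before the press's origin. With the lever raised nothing is above it.
- lever (a joint): Steel hand lever of the press, rad: 0 = level, pointing to the front over the platen; 1.57 = upright; stop at 1.92, leaning back. Starts at 1.65 to 1.85; stays where it is left (hinge friction 0.35 N m, 0.35 kg). A domed rubber pad 32 mm wide under it, 105 mm from the hinge, meets a lid 5 mm proud at 0.05 and has it home at 0, its lowest point then 69 mm above the platen's centre.
- press_hinge (a point): Middle of the lever's hinge axis: 70 mm behind the press's origin, 110 mm above the bench. The axis runs along the press's y.
- lever_ball (a point): Centre of the black ball grip, diameter 32 mm, on a 10 mm rod, 170 mm from the hinge. At lever value a it lies 170*cos(a) mm to the press's -x and 170*sin(a) mm above the hinge. Pinched from above across the press's y it turns between the fingers as the lever swings; or pull it forward from behind, then push it down. Pressing the lid home takes about 12 N here.
- jar_screws: Bystander: glass jar of screws, diameter 72 mm, 102 mm tall, loose. Origin: centre of its underside.
- spray_can: Bystander: green and grey spray can, diameter 64 mm, 201 mm tall, loose. Origin: centre of its underside.
- grease_tin: Bystander: flat red grease tin, diameter 75 mm, 40 mm tall, loose. Origin: centre of its underside.
There are look-alikes about, which are no part of the job. What is shaped like the tin but turquoise is not meant.

How it is judged:
On the way, in this order (a step that is already met when the one before it is completed fails the run):
1. the tin stands upright and released in the middle of the platen (within 10 mm), its lid still proud (horizontal distance between tin and press_platen below 0.01 m and z of tin in the frame of press_platen between -0.003 and 0.004 m and angle between tin's own z axis and vertical below 0.06 rad and contact force between the fingers and tin below 0.1 N and linear speed of tin below 0.02 m/s and value of joint tin_lid above 0.0025 m), for 0.2 s.
2. the lever is brought down over the tin (below 0.3 rad) before the lid has been pushed in (value of joint lever below 0.3 rad and value of joint tin_lid above 0.002 m and horizontal distance between tin and press_platen below 0.012 m).
At the end, for the whole second after the job is handed in: The tin stands upright (within 0.06 rad) and at rest on the platen, within 12 mm of its middle, not held, with its lid less than 1 mm proud; the lever may be up or down (horizontal distance between tin and press_platen below 0.012 m and z of tin in the frame of press_platen between -0.003 and 0.004 m and angle between tin's own z axis and vertical below 0.06 rad and contact force between the fingers and tin below 0.1 N and linear speed of tin below 0.02 m/s and value of joint tin_lid below 0.001 m); the robot touches nothing.
It fails at once if the tin is tipped (more than 0.5 rad) (angle between tin's own z axis and vertical above 0.5 rad).
It fails at once if the tin is dropped (falls freely, faster than 0.6 m/s) (contact force between the fingers and tin below 0.05 N and linear speed of tin above 0.6 m/s).
It fails at once if the glass jar is shifted by more than 30 mm or knocked over (distance of jar_screws from where it was at the start of the episode above 0.03 m or angle between jar_screws's own z axis and vertical above 0.3 rad).
It fails at once if the spray can is shifted by more than 30 mm or knocked over (distance of spray_can from where it was at the start of the episode above 0.03 m or angle between spray_can's own z axis and vertical above 0.3 rad).
It fails at once if the grease tin is shifted by more than 30 mm or knocked over (distance of grease_tin from where it was at the start of the episode above 0.03 m or angle between grease_tin's own z axis and vertical above 0.3 rad).
It also fails if it takes over 58 s, if anything falls off the work surface, if the arm or the gripper's body presses on something with over 40 N, if the wrist force passes 120 N, or if a joint passes its speed limit or range.

## Working session

There is one attempt and no reset: what is moved stays moved. The work goes in short steps, Python scripts to look and compute and a tool call to move; the robot and the scene stay as the last step left them, time stands still between calls to the robot, and variables do not carry over. Pictures are saved under pics/ and viewed, at most 10 in all, crops included, and the job is handed in when it is done.

Besides the shell and the picture viewer there is one more tool, called after "Call:" as name([rows], argument=value, ...), one row to a line, values as JSON. drive_tool: Moves the arm, as the interface text tells. Its arguments: {"type":"object","properties":{"steps":{"type":"array"},"grip_force":{"type":"number"}},"required":["steps"]}

```bash
mkdir -p pics; cat > h.py <<'E'
import numpy as np, cv2
from scipy.spatial.transform import Rotation as R
from cell import observe, get_image, arm
def rot(a):
    a=np.array(a,float)
    return a if a.shape==(3,3) else (R.from_rotvec(a).as_matrix() if a.size==3 else R.from_quat(a).as_matrix())
def ray(c,u,v):
    f=240/np.tan(np.radians(c['vfov'])/2)
    K=np.array([[f,0,c['cx']],[0,f,c['cy']],[0,0,1]])
    d=np.array([(u-c['cx'])/f,(v-c['cy'])/f]);s=d.copy()
    for _ in range(20): s=d/(1+c['k1']*(s@s))
    return np.array(c['xyz']),rot(c['attitude'])@np.array([s[0],s[1],1])
def plane(c,u,v,z):
    o,d=ray(c,u,v); return o+d*(z-o[2])/d[2]
def proj(c,p):
    f=240/np.tan(np.radians(c['vfov'])/2)
    q=rot(c['attitude']).T@(np.array(p)-c['xyz']);s=q[:2]/q[2];s=s*(1+c['k1']*(s@s))
    return f*s+np.array([c['cx'],c['cy']])
E
python3 - <<'E'
from h import *
import pickle
print(observe(), arm.tcp_to_grasp)
for n in ['top','side','wrist']:
    c=get_image(n); cv2.imwrite(f'pics/{n}0.png',c['image'][...,::-1]); pickle.dump(c,open(f'{n}0.pkl','wb'))
    print(n,{k:v for k,v in c.items() if k!='image'})
E
```

```text
{'clock': 0.0, 'joints': array([-1.34861256,  0.43517   ,  0.02494817,  1.57408441, -0.01158441,
        1.13396715, -0.07509637]), 'dq': array([-0.00101647,  0.00177616, -0.00142457, -0.00108073, -0.00029277,
        0.00151573,  0.00113472]), 'joint_efforts': array([ 1.85463236e-04, -6.67855167e+01,  9.84759182e-01, -3.14450705e+01,
       -6.05320581e-02,  4.27888229e-02,  2.03947584e-04]), 'position': array([0.19932689, 0.59184321, 0.22598249]), 'ee_rot': array([-5.07970367e-01, -3.10014863e+00,  2.32584305e-03]), 'force': array([ 0.33421622,  0.17777833, -0.37212849]), 'ft_torque': array([ 0.04832513,  0.03789615, -0.00916917]), 'gripper_force': 0.0, 'width': 0.9960966683398627} 0.0188
top {'vfov': 43.03175533062557, 'cx': 319.0939745056211, 'cy': 251.9099807593044, 'k1': 0.04389640404317914, 'xyz': array([0.4343937 , 0.08487519, 1.30128412]), 'attitude': array([-2.19510549,  2.15588623, -0.09918848])}
side {'vfov': 57.939185738536594, 'cx': 319.7020094000791, 'cy': 246.34708926907007, 'k1': -0.051239457088470615, 'xyz': array([ 0.41425007, -0.68367294,  0.45592244]), 'attitude': array([-2.00443924,  0.16654141, -0.13834834])}
wrist {'vfov': 67.02477711111699, 'cx': 318.81211465168525, 'cy': 239.31450039563387, 'k1': -0.06464343338558824, 'xyz': array([0.12727339, 0.61702533, 0.38379199]), 'attitude': array([2.35215473, 1.69072129, 0.24430888])}
```

View pics/top0.png

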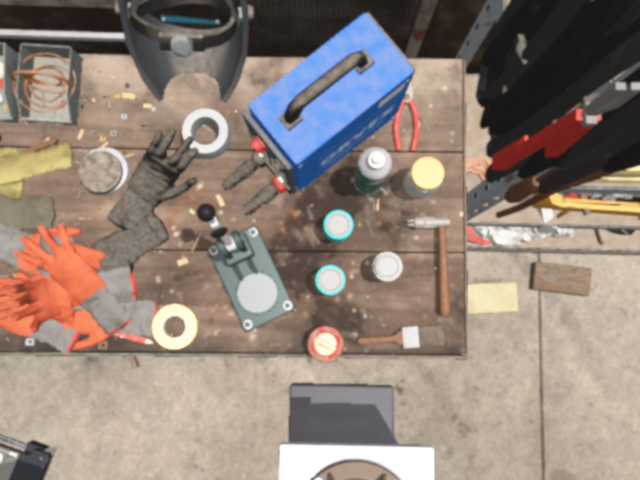

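View pics/side0.png

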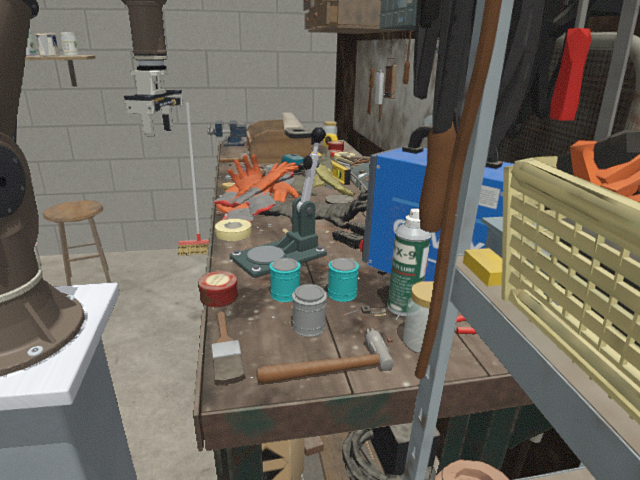

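The top view shows the plain tin at (387,267). Things it could be taken for are the turquoise tins at (338,225) and (330,280), the red grease tin at (326,344), the jar at (425,175), the spray can at (373,170), and the wood-topped can at (103,170). I choose the grey tin at (387,267), which is at (309,310) in the side view. The platen is at (257,293) and the lever ball at (206,212).

```bash
python3 - <<'E'
from h import *
import pickle
c=pickle.load(open('top0.pkl','rb')); s=pickle.load(open('side0.pkl','rb'))
a=cv2.resize(c['image'][190:340,190:420],None,fx=3.3,fy=3.3,interpolation=2)[:, :, ::-1]
b=cv2.resize(s['image'][250:345,200:440],None,fx=3,fy=3)[...,::-1]
cv2.imwrite('pics/crop1.png',cv2.resize(a,(799,520)))
hsv=cv2.cvtColor(c['image'],cv2.COLOR_RGB2HSV)
def blob(x0,y0,x1,y1,smax,vmin):
    m=((hsv[...,1]<smax)&(hsv[...,2]>vmin)).astype(np.uint8); z=np.zeros_like(m); z[y0:y1,x0:x1]=m[y0:y1,x0:x1]
    z=cv2.morphologyEx(z,cv2.MORPH_CLOSE,np.ones((5,5)))
    cs,_=cv2.findContours(z,0,2); k=max(cs,key=cv2.contourArea); return cv2.fitEllipse(cv2.convexHull(k)),cv2.contourArea(k)
for nm,box,z in [('tin',(365,245,410,290),.07),('platen',(230,268,285,320),.02)]:
    for st in [(50,110),(50,130),(40,150)]:
        try:
            e,A=blob(*box,*st); p=plane(c,*e[0],z); q=plane(c,e[0][0]+np.mean(e[1])/2,e[0][1],z)
            print(nm,st,np.round(e[0],1),np.round(e[1],1),A,p.round(4),'diam',(2*np.linalg.norm(q-p)).round(4))
        except Exception as ex: print(nm,st,ex)
E
```

```text
tin (50, 110) [384.8 265.5] [31.5 37.2] 764.5 [ 0.5207 -0.0487  0.07  ] diam 0.0695
tin (50, 130) [385.  266.2] [30.9 37.1] 729.0 [ 0.5192 -0.0491  0.07  ] diam 0.0688
tin (40, 150) [387.2 266. ] [29.8 30.7] 689.0 [ 0.5197 -0.0536  0.07  ] diam 0.0613
platen (50, 110) [256.  291.1] [56.5 74.8] 2525.0 [0.4655 0.2159 0.02  ] diam 0.1377
platen (50, 130) [256.3 290.8] [54.1 75.2] 2389.5 [0.4661 0.2152 0.02  ] diam 0.1357
platen (40, 150) [259.5 293.4] [50.4 63.3] 2008.0 [0.4607 0.2084 0.02  ] diam 0.1193
```

View pics/crop1.png

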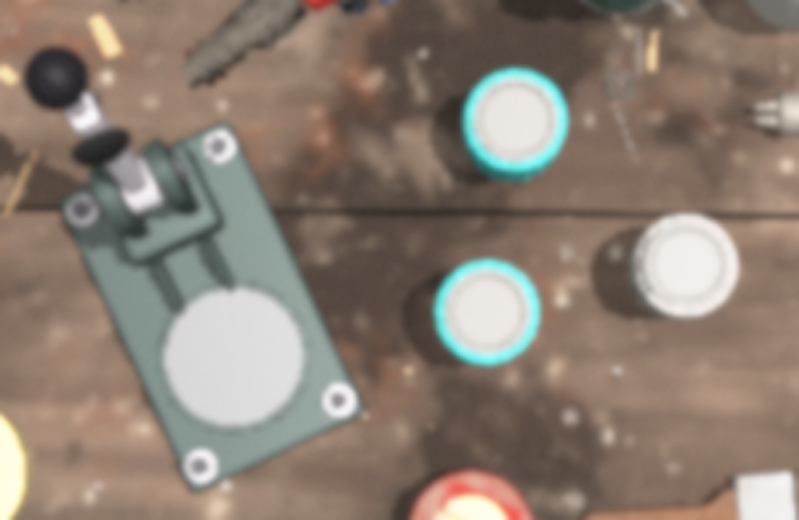

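The crop confirms it: the bare-metal tin is at crop (687,266), with both turquoise look-alikes to its left. The four press bolts, the platen at crop (234,357) and the ball at crop (57,77) are all clear.

```bash
python3 - <<'E'
from h import *
import pickle
c=pickle.load(open('top0.pkl','rb')); s=pickle.load(open('side0.pkl','rb'))
def px(x,y): return 190+x/3.4739, 190+y/3.4667
tin=plane(c,*px(687,266),.068); print('tin',tin.round(4))
g=cv2.GaussianBlur(cv2.resize(c['image'],None,fx=4,fy=4,interpolation=2)[...,1],(0,0),3)
for nm,ctr,r,z in [('tin',(387.5,266.5),15,.067),('plat',(257.4,293),20,.02)]:
    x0,y0=int(4*ctr[0]-120),int(4*ctr[1]-120)
    h=cv2.HoughCircles(g[y0:y0+240,x0:x0+240],cv2.HOUGH_GRADIENT,1,200,param1=60,param2=15,minRadius=int(4*r*.85),maxRadius=int(4*r*1.15))
    if h is not None:
        u,v,rr=h[0,0]; u=(u+x0+.5)/4-.5;v=(v+y0+.5)/4-.5; p=plane(c,u,v,z); print(nm,u,v,rr/4,p.round(4),'d',2*np.linalg.norm(plane(c,u+rr/4,v,z)-p))
b=np.array([plane(c,*px(*q),.016)[:2] for q in [(220,147),(82,210),(340,400),(200,466)]])
O=b.mean(0); d=(b[0]+b[1]-b[2]-b[3]); yaw=np.arctan2(d[1],d[0]); ex=np.array([np.cos(yaw),np.sin(yaw)])
print('press',O.round(4),yaw,'platen',(O-.035*ex).round(4),'hinge',(O+.07*ex).round(4))
o1,d1=ray(c,*px(57,77))
m=np.all(s['image'][120:145,308:330]<60,axis=2).astype(np.uint8); k=cv2.moments(m,True); us,vs=308+k['m10']/k['m00'],120+k['m01']/k['m00']
o2,d2=ray(s,us,vs); t=np.linalg.lstsq(np.c_[d1,-d2],o2-o1,rcond=None)[0]; B=(o1+t[0]*d1+o2+t[1]*d2)/2
print('ball',us,vs,B.round(4),'gap',np.linalg.norm(o1+t[0]*d1-o2-t[1]*d2))
r=B-np.r_[O+.07*ex,.11]; f=-(r[:2]@ex); print('along -x',f,'side',r[:2]@[-ex[1],ex[0]],'up',r[2],'a',np.arctan2(r[2],f),'R',np.hypot(r[2],f))
st=observe(); print('move tin', (tin-st['position'])*1000, rot(st['ee_rot'])[:,0])
E
```

```text
tin [ 0.5184 -0.055   0.068 ]
tin 387.0 266.25 15.2 [ 0.5194 -0.0535  0.067 ] d 0.06165440829909353
plat 256.75 292.75 19.725 [0.462  0.2141 0.02  ] d 0.08274499348725442
press [0.4929 0.2285] 0.46263506526674003 platen [0.4616 0.2128] hinge [0.5556 0.2597]
ball 317.38461538461536 135.7802197802198 [0.5906 0.2786 0.2705] gap 0.003351675970173929
along -x -0.03977327490160211 side 0.001291841937260669 up 0.16050790384437524 a 1.8136999062322254 R 0.16536233123935337
move tin [ 319.03352622 -646.92807602 -158.14339767] [-9.47705995e-01  3.19144696e-01 -1.02595070e-04]
```

Call:
drive_tool([
  [0,16,-32,0,0],
  [0,16,-32,0,0],
  [0,16,-32,0,0],
  [0,16,-32,0,0],
  [0,16,-32,0,0],
  [0,16,-32,0,0],
  [0,16,-32,0,0],
  [0,16,-32,0,0],
  [0,16,-32,0,0],
  [0,16,-32,0,0],
  [0,16,-32,0,0],
  [0,16,-32,0,0],
  [0,16,-32,0,0],
  [0,16,-32,0,0],
  [0,16,-32,0,0],
  [0,16,-32,0,0],
  [0,16,-32,0,0],
  [0,16,-32,0,0],
  [0,16,-32,0,0],
  [0,16,-32,0,0],
], grip_force=20)

```text
clock: 1.82
position: [0.5198, -0.0493, 0.2267]
ee_rot: [-0.508, -3.1, -0.0]
force: [1.1, 0.6, -0.6]
width: 1.0
gripper_force: 0.0
```

Call:
drive_tool([
  [0,0,-4,-20,0],
  [0,0,0,-20,0],
  [0,0,0,-20,0],
  [0,0,0,-10,0],
  [0,0,0,0,0],
  [0,0,0,0,0],
])

```text
clock: 2.32
position: [0.5193, -0.0516, 0.1568]
ee_rot: [-0.508, -3.099, 0.0]
force: [0.0, 0.4, 0.6]
width: 0.997
gripper_force: 0.0
```

```bash
python3 - <<'E'
from h import *
c=get_image('wrist'); st=observe(); im=c['image'].copy(); print(st['position'].round(4))
for z in [.067,.0]:
    p=proj(c,[.519,-.054,z]); print(z,p); 
P=st['position']
for a in np.linspace(0,6.28,60):
    u,v=proj(c,[.519+.03*np.cos(a),-.054+.03*np.sin(a),.066]); cv2.circle(im,(int(u),int(v)),1,(255,0,0),-1)
cv2.imwrite('pics/w1.png',im[...,::-1])
E
```

```text
[ 0.5199 -0.0516  0.1574]
0.067 [314.48312105 243.92096695]
0.0 [315.34393504 221.71939633]
```

View pics/w1.png

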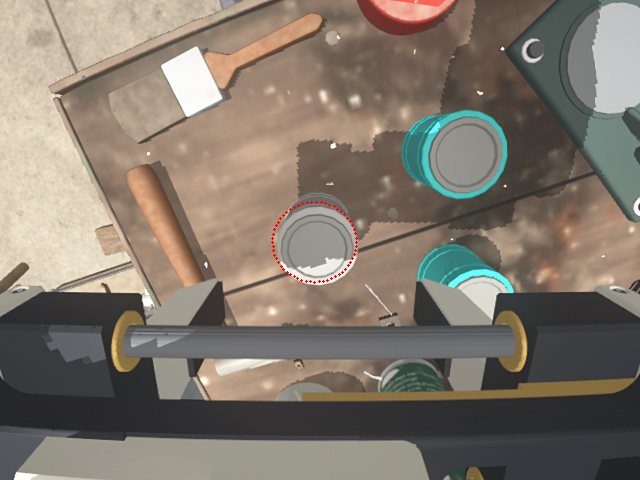

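The rim sits at (315,243), which matches the predicted circle at (0.519, -0.054). The fingers straddle it clear of the turquoise tins, so I'm lowering and gripping.

Call:
drive_tool([
  [0,0,-2,-20,0],
  [0,0,0,-20,0],
  [0,0,0,-20,0],
  [0,0,0,-20,0],
  [0,0,0,-20,0],
  [0,0,0,-16,0],
  [0,0,0,-15,0],
  [0,0,0,0,0],
  [0.5,0,0,0,0],
  [1,0,0,0,0],
  [1,0,0,0,0],
  [1,0,0,0,0],
  [1,0,0,0,0],
  [1,0,0,0,0],
  [1,0,0,0,0],
], grip_force=20)

```text
clock: 3.62
position: [0.5198, -0.0536, 0.0263]
ee_rot: [0.508, 3.099, 0.001]
force: [-1.5, 0.3, 7.0]
width: 0.63
gripper_force: 20.0
```

Call:
drive_tool([
  [1,0,0,10,0],
  [1,0,0,15,0],
  [1,0,0,25,0],
  [1,0,0,25,0],
  [1,0,0,25,0],
  [1,-3,13,0,0.04],
  [1,-5,24,0,0.07],
  [1,-5,24,0,0.07],
  [1,-5,24,0,0.07],
  [1,-5,24,0,0.07],
  [1,-5,24,0,0.07],
  [1,-5,24,0,0.07],
  [1,-5,24,0,0.07],
  [1,-5,24,0,0.07],
  [1,-5,24,0,0.07],
  [1,-5,24,0,0.07],
  [1,-4,14,0,0.047],
  [1,0,0,0,0],
  [1,0,0,0,0],
])

```text
clock: 5.2
position: [0.4618, 0.2135, 0.1255]
ee_rot: [0.721, -3.057, 0.001]
force: [0.3, -1.2, -2.1]
width: 0.628
gripper_force: 20.0
```

```bash
python3 - <<'E'
from h import *
st=observe(); print(st['position'].round(4),rot(st['ee_rot'])[:,0].round(3),st['joints'].round(2),st['width'],st['force'].round(1))
c=get_image('side'); im=c['image'].copy()
t=st['position']+[0,0,-.026]
for q in [t,t+[0,0,.066],[.462,.2135,.02]]: print(proj(c,q).round(1))
cv2.imwrite('pics/s2.png',cv2.resize(im[90:330,160:480],None,fx=2.4,fy=2.4)[...,::-1])
E
```

```text
[0.4618 0.2135 0.1255] [-0.895 -0.447  0.001] [-0.65  0.36  0.14  1.98 -0.07  0.8   1.57] 0.6278253163754408 [ 0.3 -1.2 -2.1]
[264.3 220.3]
[263.4 191.7]
[265.5 252.6]
```

View pics/s2.png

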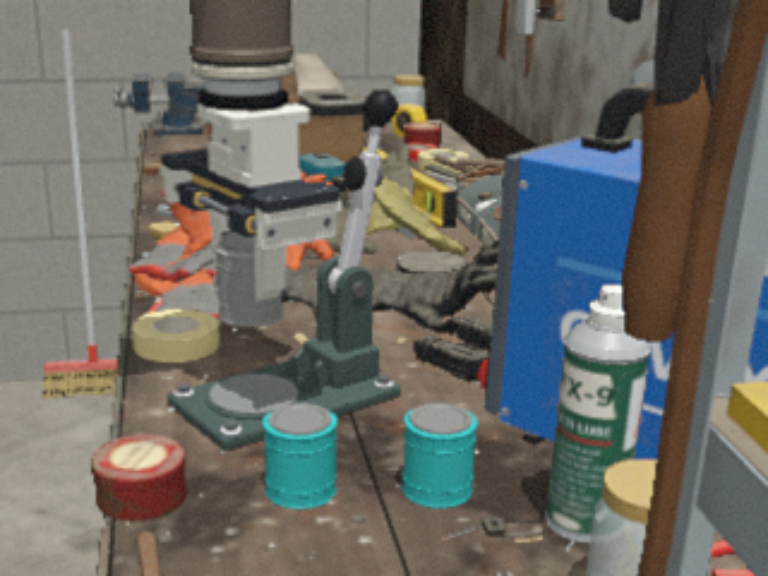

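The tin hangs upright over the platen, with its base at crop (250,315), as predicted. The lever at crop (378,105) is clear of the gripper.

Call:
drive_tool([
  [1,0,0,-15,0],
  [1,0,0,-15,0],
  [1,0,0,-15,0],
  [1,0,0,-12,0],
  [1,0,0,-8,0],
  [1,0,0,-5,0],
  [1,0,0,-4,0],
  [1,0,0,-3,0],
  [1,0,0,-1,0],
  [1,0,0,0,0],
  [1,0,0,0,0],
])

```text
clock: 6.17
position: [0.4627, 0.2134, 0.0481]
ee_rot: [-0.719, 3.058, 0.0]
force: [0.3, 0.6, -1.7]
width: 0.63
gripper_force: 20.0
```

Call:
drive_tool([
  [1,0,0,-1,0],
  [1,0,0,-1,0],
  [1,0,0,0,0],
  [1,0,0,0,0],
])

```text
clock: 6.5
position: [0.4627, 0.2135, 0.0463]
ee_rot: [-0.719, 3.057, 0.001]
force: [-1.9, -0.9, 5.0]
width: 0.628
gripper_force: 20.0
```

Contact is felt (about +7 N), so I'm releasing and going up.

Call:
drive_tool([
  [0.2,0,0,0,0],
  [0,0,0,0,0],
  [0,0,0,0,0],
  [0,0,0,0,0],
  [0,0,0,0,0],
  [0,0,0,10,0],
  [0,0,0,20,0],
  [0,0,0,25,0],
  [0,0,0,30,0],
  [0,0,0,30,0],
  [0,0,0,30,0],
  [0,-20,-10,30,0],
  [0,-20,-10,30,0],
  [0,-20,-10,30,0],
  [0,0,0,30,0],
  [0,0,0,0,0],
])

```text
clock: 7.83
position: [0.4037, 0.1838, 0.3171]
ee_rot: [-0.717, 3.05, 0.006]
force: [1.7, 0.5, 0.5]
width: 0.997
gripper_force: 0.0
```

```bash
python3 - <<'E'
from h import *
st=observe(); print(st['position'].round(4),st['width'])
c=get_image('wrist'); im=c['image'].copy()
for (x,y,r,z,col) in [(.462,.2135,.030,.086,(255,0,0)),(.462,.2135,.042,.02,(0,255,0))]:
  for a in np.linspace(0,6.28,60):
    u,v=proj(c,[x+r*np.cos(a),y+r*np.sin(a),z]); cv2.circle(im,(int(u),int(v)),1,col,-1)
cv2.imwrite('pics/w2.png',im[...,::-1])
c=get_image('side'); im=c['image'].copy()
g=(im[110:150,300:340].max(axis=2)<60).astype(np.uint8);cs,_=cv2.findContours(g,0,2)
print([(np.add(cv2.minEnclosingCircle(k)[0],(300,110)).round(1),cv2.minEnclosingCircle(k)[1]) for k in cs if cv2.contourArea(k)>10])
e=np.array([np.cos(.4626),np.sin(.4626)]);H=np.array([.5556,.2597])
for a in [1.65,1.7,1.75,1.8,1.85]: print(a,proj(c,np.r_[H-.17*np.cos(a)*e,.11+.17*np.sin(a)]).round(1))
E
```

```text
[0.4037 0.1838 0.3171] 0.9970727268810409
[(array([312.5, 135. ]), 12.659089088439941), (array([337. , 124.5]), 14.637381553649902)]
1.65 [308.9 132.8]
1.7 [312.1 132.9]
1.75 [315.1 133.1]
1.8 [318.1 133.6]
1.85 [321.1 134.2]
```

View pics/w2.png

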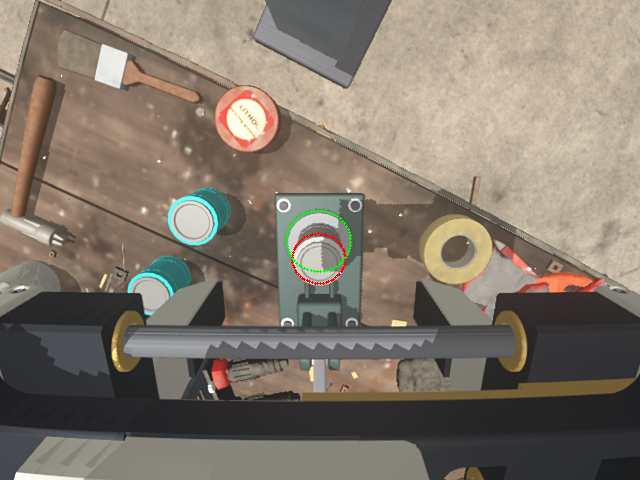

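The placed tin's rim matches the red circle at (319,258) and the platen matches the green one, so the tin is centred. Before going to the ball I'm checking the gripper's clearance to the blue box.

```bash
python3 - <<'E'
from h import *
import pickle
c=pickle.load(open('top0.pkl','rb'));im=c['image'];hsv=cv2.cvtColor(im,cv2.COLOR_RGB2HSV)
blue=(hsv[...,0]>100)&(hsv[...,0]<125)&(hsv[...,1]>120)
ex=np.array([np.cos(.4626),np.sin(.4626)]);ey=np.array([-ex[1],ex[0]]);B=np.array([.589,.277])
for z in [.26,.32,.45]:
  for i,j in [(1,-1),(-1,-1),(1,1)]:
    u,v=proj(c,np.r_[B+.0375*i*ex+.095*j*ey,z]); u,v=int(u),int(v); ys,xs=np.nonzero(blue[:200]); 
    print(z,i,j,u,v,'dist to blue px',np.hypot(xs-u,ys-v).min().round(0))
E
```

```text
0.26 1 -1 249 172 dist to blue px 38.0
0.26 -1 -1 267 211 dist to blue px 39.0
0.26 1 1 148 219 dist to blue px 146.0
0.32 1 -1 244 164 dist to blue px 37.0
0.32 -1 -1 264 205 dist to blue px 38.0
0.32 1 1 138 213 dist to blue px 150.0
0.45 1 -1 234 142 dist to blue px 30.0
0.45 -1 -1 256 190 dist to blue px 40.0
0.45 1 1 111 199 dist to blue px 164.0
```

Call:
drive_tool([
  [0,0,0,20,0],
  [0,0,0,15,0],
  [0,20,10,0,0],
  [0,25,13,0,0],
  [0,25,13,0,0],
  [0,25,13,0,0],
  [0,25,13,0,0],
  [0,25,13,0,0],
  [0,25,12,0,0],
  [0,15,6,0,0],
  [0,0,0,0,0],
  [0,0,0,0,0],
])

```text
clock: 8.93
position: [0.5875, 0.2761, 0.3435]
ee_rot: [0.718, -3.055, 0.002]
force: [0.2, -0.1, -0.6]
width: 0.998
gripper_force: 0.0
```

```bash
python3 - <<'E'
from h import *
st=observe(); print(st['position'].round(4),st['ee_rot'].round(3))
c=get_image('side'); im=c['image'].copy()
for q in [(.589,.277,.275),st['position']]:
    u,v=proj(c,q); print(u,v); cv2.circle(im,(int(u),int(v)),1,(255,0,0),-1)
cv2.imwrite('pics/s3.png',cv2.resize(im[60:300,200:440],None,fx=2.5,fy=2.5,interpolation=2)[...,::-1])
E
```

```text
[0.5875 0.2761 0.3435] [ 7.180e-01 -3.055e+00  2.000e-03]
317.59711986953545 133.81548474605324
317.6545360109559 101.93529691248776
```

View pics/s3.png

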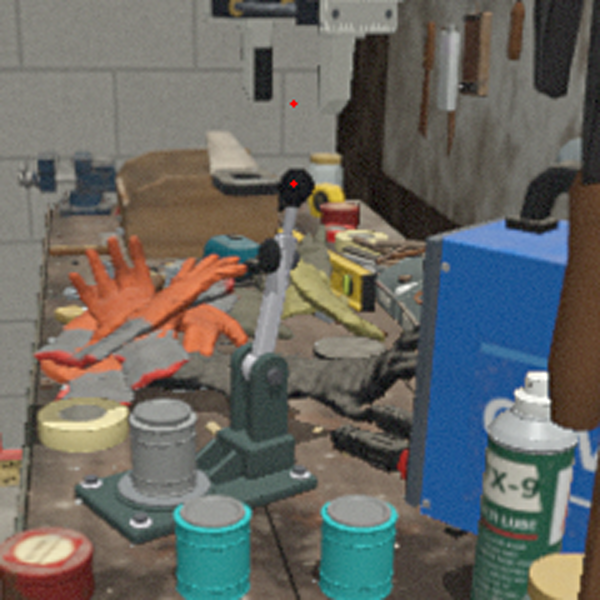

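The tin stands on the platen with its lid proud. The ball is at crop (296,188), within 2–3 mm of the estimate, and the fingers are directly above it.

Call:
drive_tool([
  [0,2,1,-20,0],
  [0,0,0,-20,0],
  [0,0,0,-20,0],
  [0,0,0,-18,0],
  [0,0,0,-11,0],
  [0,0,0,0,0],
  [0.5,0,0,0,0],
  [1,0,0,0,0],
  [1,0,0,0,0],
  [1,0,0,0,0],
  [1,0,0,0,0],
  [1,0,0,0,0],
  [1,0,0,0,0],
  [1,0,0,0,0],
  [1,0,0,0,0],
  [1,0,0,0,0],
], grip_force=15)

```text
clock: 10.32
position: [0.5894, 0.2774, 0.2567]
ee_rot: [0.72, -3.058, -0.0]
force: [-0.3, 0.1, -0.2]
width: 0.335
gripper_force: 15.0
```

```bash
python3 - <<'E'
from h import *
st=observe(); print(st['width']*92,st['gripper_force'],st['force'].round(1))
P=st['position']; ex=np.array([np.cos(.4626),np.sin(.4626)]); H=np.array([.5556,.2597])
r=P[:2]-H; print(P,'f',-r@ex,'up',P[2]+.0188-.11)
a0=1.79; prev=None
A=np.r_[a0:0.12:-.14]
pts=[np.r_[-.17*np.cos(a)*ex,.17*np.sin(a)]*1000 for a in A]
for a,p,q in zip(A[1:],pts,pts[1:]): print(round(a,2),(q-p).round(1))
E
```

```text
30.844920434283853 15.018264502286911 [-0.3  0.1 -0.2]
[0.58943422 0.27736395 0.25669745] f -0.03816108333128955 up 0.16549744833948354
1.65 [-21.  -10.5   3.5]
1.51 [-21.3 -10.6   0.2]
1.37 [-21.1 -10.5  -3.1]
1.23 [-20.5 -10.2  -6.4]
1.09 [-19.5  -9.7  -9.5]
0.95 [-18.1  -9.  -12.4]
0.81 [-16.4  -8.2 -15.2]
0.67 [-14.3  -7.2 -17.6]
0.53 [-12.   -6.  -19.6]
0.39 [ -9.4  -4.7 -21.3]
0.25 [ -6.7  -3.3 -22.6]
```

Call:
drive_tool([
  [1,-10.5,-5,2,0],
  [1,-10.5,-5.5,1.5,0],
  [1,-10.5,-5,0.5,0],
  [1,-10.5,-5.5,0,0],
  [1,-10.5,-5,-1,0],
  [1,-10.5,-5.5,-2,0],
  [1,-10.5,-5,-3,0],
  [1,-10,-5,-3.5,0],
  [1,-10,-5,-4.5,0],
  [1,-9.5,-5,-5,0],
  [1,-9,-4.5,-6,0],
  [1,-9,-4.5,-6.5,0],
  [1,0,0,0,0],
])

```text
clock: 11.4
position: [0.4663, 0.2158, 0.2288]
ee_rot: [0.719, -3.056, 0.0]
force: [-5.1, -2.9, 3.8]
width: 0.335
gripper_force: 15.0
```

```bash
cat > a.py <<'E'
from h import *
st=observe(); print(st['width']*92,st['gripper_force'],st['force'].round(1))
P=st['position']; ex=np.array([np.cos(.4626),np.sin(.4626)]); H=np.array([.5556,.2597])
r=P[:2]-H; f,u=-r@ex,P[2]+.0188-.11; a0=np.arctan2(u,f); print(P.round(4),'f',f,'up',u,'a',a0,'R',np.hypot(f,u))
A=np.linspace(a0,.1,12); pts=[np.r_[-.17*np.cos(a)*ex,.17*np.sin(a)]*1000 for a in A]
for a,q in zip(A,pts): print(round(a,2),(q-np.r_[r,u]*1000).round(1))
E
python3 a.py
```

```text
30.852761158997694 15.00029593706131 [-5.1 -2.9  3.8]
[0.4663 0.2158 0.2288] f 0.09949271266852618 up 0.137624825186475 a 0.9448482100294275 R 0.1698216487428788
0.94 [ 0.1 -0.5  0.1]
0.87 [-9.  -5.1 -7.9]
0.79 [-17.7  -9.4 -16.7]
0.71 [-25.7 -13.4 -26.2]
0.64 [-33.  -17.  -36.4]
0.56 [-39.6 -20.3 -47.2]
0.48 [-45.4 -23.2 -58.5]
0.41 [-50.4 -25.7 -70.3]
0.33 [-54.6 -27.8 -82.5]
0.25 [-58.  -29.5 -95. ]
0.18 [ -60.5  -30.8 -107.7]
0.1 [ -62.1  -31.6 -120.7]
```

Call:
drive_tool([
  [1,-9,-5,-8,0],
  [1,-8.7,-4.4,-8.8,0],
  [1,-8,-4,-9.5,0],
  [1,-7.3,-3.6,-10.2,0],
  [1,-6.6,-3.3,-10.8,0],
  [1,-5.8,-2.9,-11.3,0],
  [1,-5,-2.5,-11.8,0],
  [1,-4.2,-2.1,-12.2,0],
  [1,-3.4,-1.7,-12.5,0],
  [1,-2.5,-1.3,-12.7,0],
  [1,0,0,0,0],
  [1,0,0,0,0],
])

```text
clock: 12.4
position: [0.4067, 0.1859, 0.121]
ee_rot: [0.719, -3.055, 0.001]
force: [-6.1, 0.3, -2.2]
width: 0.334
gripper_force: 15.0
```

```bash
python3 a.py | head -3; python3 - <<'E'
from h import *
c=get_image('side'); cv2.imwrite('pics/s4.png',cv2.resize(c['image'][120:300,200:400],None,fx=3,fy=3,interpolation=2)[...,::-1])
E
```

```text
30.7586215980815 14.999843537807465 [-6.1  0.3 -2.2]
[0.4067 0.1859 0.121 ] f 0.16614755418662433 up 0.029777532156769884 a 0.1773406238136003 R 0.16879487902049853
0.18 [-0.9 -0.9  0.2]
```

View pics/s4.png

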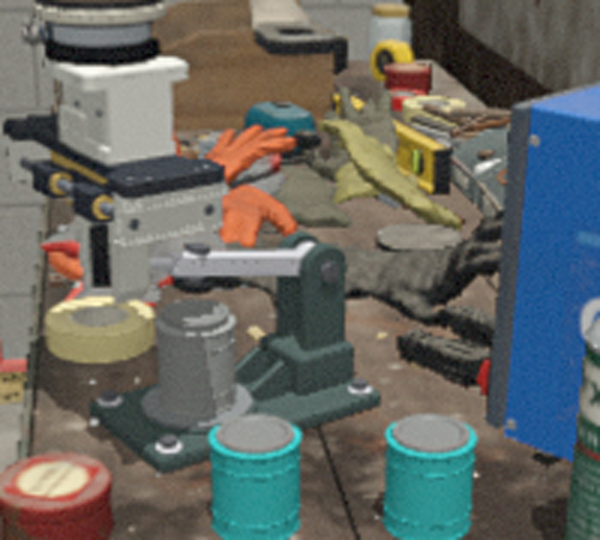

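The lever is at about 0.18 rad over the tin, which stands still at crop (195,360). I'm pressing on with a firmer grip.

Call:
drive_tool([
  [1,0,0,0,0],
  [1,0,0,0,0],
  [1,-1,-0.5,-6,0],
  [1,-1,-0.5,-6,0],
  [1,-0.5,-0.3,-5,0],
  [1,0,0,-4,0],
  [1,0,0,-4,0],
  [1,0,0,-3,0],
  [1,0,0,-2,0],
  [1,0,0,0,0],
  [1,0,0,0,0],
  [1,0,0,0,0],
], grip_force=40)

```text
clock: 13.45
position: [0.4043, 0.1848, 0.092]
ee_rot: [0.72, -3.056, -0.0]
force: [-7.9, 1.1, 4.2]
width: 0.329
gripper_force: 40.0
```

```bash
python3 a.py | head -2
```

```text
30.266692595465965 40.000845193862915 [-7.9  1.1  4.2]
[0.4043 0.1848 0.092 ] f 0.1688216284171405 up 0.0008489199627635946 a 0.005028460011992624 R 0.16882376280168096
```

Call:
drive_tool([
  [1,0,0,-1,0],
  [1,0,0,-1,0],
  [1,0,0,0,0],
  [1,0,0,0,0],
])

```text
clock: 13.78
position: [0.4043, 0.1847, 0.0903]
ee_rot: [0.72, -3.056, -0.0]
force: [-10.0, -0.3, 9.4]
width: 0.329
gripper_force: 40.0
```

Call:
drive_tool([
  [1,0,0,-1,0],
  [1,0,0,-1,0],
  [1,0,0,0,0],
  [1,0,0,0,0],
])

```text
clock: 14.12
position: [0.4044, 0.1847, 0.0884]
ee_rot: [0.72, -3.056, -0.0]
force: [-11.1, -0.5, 11.1]
width: 0.328
gripper_force: 40.0
```

Call:
drive_tool([
  [1,0,0,-1,0],
  [1,0,0,-1,0],
  [1,0,0,-1,0],
  [1,0,0,0,0],
  [1,0,0,0,0],
])

```text
clock: 14.53
position: [0.4048, 0.185, 0.0866]
ee_rot: [0.72, -3.057, -0.001]
force: [-15.8, -2.7, 31.3]
width: 0.33
gripper_force: 40.0
```

```bash
python3 - <<'E'
from h import *
c=get_image('side'); cv2.imwrite('pics/s5.png',cv2.resize(c['image'][180:270,200:320],None,fx=6,fy=6,interpolation=2)[...,::-1])
E
```

```text
(no output)
```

View pics/s5.png

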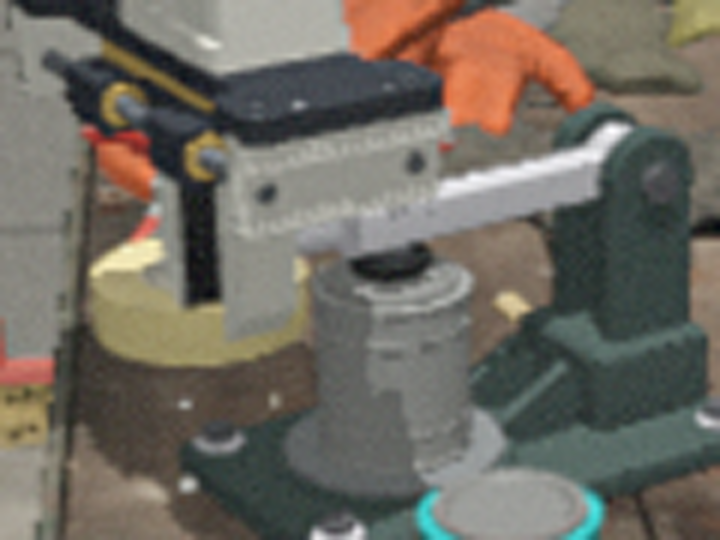

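The pad at crop (395,262) sits on the lid, which looks flush. The force plateaued near 11 N while the lid slid, then jumped to 31 N at the hard stop. I'm opening and moving away straight up.

Call:
drive_tool([
  [1,0,0,1,0],
  [0.5,0,0,0,0],
  [0,0,0,0,0],
  [0,0,0,0,0],
  [0,0,0,0,0],
  [0,0,0,0,0],
  [0,0,0,10,0],
  [0,0,0,20,0],
  [0,0,0,25,0],
  [0,0,0,25,0],
  [0,0,0,30,0],
  [0,0,0,30,0],
  [0,0,0,30,0],
  [0,0,0,30,0],
  [0,0,0,0,0],
  [0,0,0,0,0],
])

```text
clock: 15.92
position: [0.4064, 0.1851, 0.2868]
ee_rot: [-0.718, 3.055, 0.002]
force: [-0.0, -0.7, -0.9]
width: 1.002
gripper_force: 0.0
```

```bash
python3 - <<'E'
from h import *
c=get_image('side'); im=c['image'].copy()
e=np.array([np.cos(.4626),np.sin(.4626)]);H=np.array([.5556,.2597])
for a in [0,.05,.1]: print(a,proj(c,np.r_[H-.17*np.cos(a)*e,.11+.17*np.sin(a)]).round(1))
g=(im[180:240,200:250].max(axis=2)<60).astype(np.uint8);cs,_=cv2.findContours(g,0,2)
print([(np.add(cv2.minEnclosingCircle(k)[0],(200,180)).round(1),cv2.minEnclosingCircle(k)[1]) for k in cs if cv2.contourArea(k)>10])
cv2.imwrite('pics/s6.png',cv2.resize(im[170:270,200:320],None,fx=6,fy=6,interpolation=2)[...,::-1])
E
```

```text
0 [237.4 222.1]
0.05 [237.3 218.3]
0.1 [237.3 214.5]
[(array([212.5, 232.5]), 6.5193023681640625), (array([238.5, 222. ]), 7.762187480926514)]
```

View pics/s6.png

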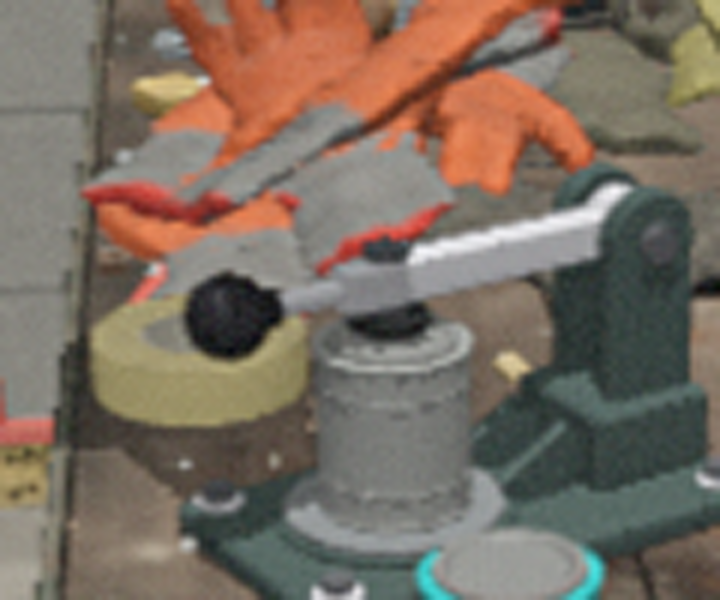

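The lever now lies level (ball at crop (235,315)) and the tin stands centred. The image fixes the lever angle only to about 0.02 rad, so I'll make a confirming push on top of the ball with shut fingers.

Call:
drive_tool([
  [1,-1,-0.5,0,0],
  [1,0,0,0,0],
  [1,0,0,0,0],
  [1,0,0,0,0],
  [1,0,0,0,0],
  [1,0,0,-25,0],
  [1,0,0,-30,0],
  [1,0,0,-30,0],
  [1,0,0,-30,0],
  [1,0,0,-20,0],
  [1,0,0,-12,0],
  [1,0,0,-6,0],
  [1,0,0,-3,0],
  [1,0,0,0,0],
  [1,0,0,0,0],
], grip_force=20)

```text
clock: 17.22
position: [0.405, 0.1845, 0.1301]
ee_rot: [-0.719, 3.057, 0.001]
force: [0.2, 0.3, 0.8]
width: 0.007
gripper_force: 0.0
```

Call:
drive_tool([
  [1,0,0,-1,0],
  [1,0,0,-1,0],
  [1,0,0,-1,0],
  [1,0,0,0,0],
  [1,0,0,0,0],
])

```text
clock: 17.63
position: [0.4045, 0.1842, 0.1265]
ee_rot: [-0.719, 3.058, 0.0]
force: [-0.9, 0.1, 0.8]
width: 0.005
gripper_force: 0.0
```

Call:
drive_tool([
  [1,0,0,-1,0],
  [1,0,0,-1,0],
  [1,0,0,0,0],
  [1,0,0,0,0],
])

```text
clock: 17.97
position: [0.4047, 0.1843, 0.1252]
ee_rot: [-0.719, 3.058, 0.001]
force: [-2.0, -1.3, 12.6]
width: 0.001
gripper_force: 6.4
```

Call:
drive_tool([
  [1,0,0,-1,0],
  [1,0,0,-0.5,0],
  [1,0,0,0,0],
  [1,0,0,0,0],
])

```text
clock: 18.3
position: [0.4047, 0.1844, 0.1245]
ee_rot: [-0.719, 3.057, 0.001]
force: [-7.1, -4.3, 28.1]
width: 0.002
gripper_force: 14.1
```

It is stiff at 28 N, and the ball top met the fingers at 0.1255 m, which corresponds to lever angle 0. The lid is home, so I'm retreating and handing in.

Call:
drive_tool([
  [1,0,0,5,0],
  [1,0,0,20,0],
  [1,0,0,30,0],
  [1,0,0,30,0],
  [1,0,0,30,0],
  [1,0,0,30,0],
  [1,0,0,20,0],
  [1,0,0,0,0],
  [1,0,0,0,0],
  [1,0,0,0,0],
])

```text
clock: 19.13
position: [0.4041, 0.184, 0.2872]
ee_rot: [0.719, -3.057, 0.0]
force: [0.7, 0.0, 0.5]
width: 0.006
gripper_force: 0.0
```

```bash
python3 - <<'E'
from h import *
c=get_image('side'); hsv=cv2.cvtColor(c['image'],cv2.COLOR_RGB2HSV)
for z in (.02,.086): print(proj(c,[.462,.2135,z]).round(1))
col=c['image'][200:260,251:281]; print(observe()['force'].round(1))
print(arm.sign_off())
E
```

```text
[265.5 252.6]
[264.6 225.9]
[ 0.6 -0.2 -0.4]
the job is handed in; nothing more can be done
None
```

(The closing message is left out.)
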